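# Press a sample carrier down and slide it home under the leaf spring of its contact dock

## Task

One of the two sample carriers still stands proud on the spring lift pad in the open bay of its dock. With the fingertips press that carrier down flat and, keeping it pressed down hard, slide it under the bridge and the copper leaf spring until it is fully home against the black end stop and the white lift pad has sprung up again behind it; then let go and draw clear. Do not pick anything up, and leave the loaded carrier and the other things on the bench where they are.

Things in the scene. Friction and masses are not known exactly. Their poses are not given: they have to be found in the camera images.
- carrier_a: The carrier to load: loose flat steel plate 120 x 70 x 8 mm (x, y, z), about 0.25 kg, a purple sample on a white disc near its front. Origin: centre of its underside; +x to its front edge, z up. It starts inside dock_a, lying level on the raised lift pad, underside 18 mm above the bench, front edge 6 to 16 mm short of the bridge. Its sliding faces are slippery (friction about 0.3).
- rest_a (a point): Middle of the bare finger rest on top of carrier_a (carrier x = -43 mm, on the top face, 8 mm above its underside), marked with three dark lines. The rest runs from the rear edge (x = -60 mm) to the black finger ridge, which stands 6 mm above the top from x = -26 to -20 mm and is 56 mm wide: press on the rest, push against the ridge.
- dock_a: Dock of carrier_a, fixed on the bench: low aluminium fixture 224 x 116 mm. Origin: centre of its underside, on the bench; +x is the way the carrier slides in, z up. Flat bed 12 mm above the bench; side guides, tops 24 mm above the bench, leave 1.5 mm on either side of the carrier. The black end stop's face is at x = 100 mm.
- bridge_a (a point): Middle of the underside of the rigid steel bridge across the bay of dock_a (dock x = 30 mm; it runs from x = 24 to 36 mm). Underside 11 mm above the bed, top 42 mm above the bench, screw heads 45 mm. The 8 mm carrier passes under it only when pressed down; its ridge does not pass, and stops 4 mm short of it at home.
- home_a (a point): Point on the bed of dock_a where the origin of carrier_a lies when it is fully home against the end stop (dock x = 40 mm, 12 mm above the bench).
- lift_a (a joint): White spring lift pad in the bay of dock_a, 82 x 42 mm, dock x = -105 to -23 mm. 0 = up (6 mm above the bed), grows as it is pressed, 0.006 m = flush with the bed. Pushes up with about 7 N when up, 10 N when flush. When the carrier's rear edge has passed it, in the last 3 mm before home, it springs up behind the carrier and keeps it in.
- leaf_a (a joint): Copper leaf spring of dock_a: two tines under the bridge, sloping down towards the end stop; they rub on the carrier's top at dock x = 75 mm. 0 = at rest, tips 4.5 mm above the bed; grows (rad) as the tips are lifted; about 0.08 with the carrier under them, pressing it down with about 6 N in all.
- carrier_b: The other carrier, of the same make, already home in dock_b. Origin and axes as for carrier_a. Leave it alone.
- dock_b: The second dock, same as dock_a, loaded. Which of the docks stands left and which right varies. Fixed to the bench.
- gasket: Loose copper ring gasket, 68 mm across, 4 mm thick, lying flat; origin at the centre of its underside. Leave it alone.
- flange: Loose round steel blank flange, 70 mm across, 13 mm thick; origin at the centre of its underside. Leave it alone.
- bottle: Loose white bottle with a blue cap, 60 mm across, 150 mm tall; origin at the centre of its base. Leave it alone.
- wafer_jar: Loose low blue jar with a clear cap, 72 mm across, 35 mm tall; origin at the centre of its base. Leave it alone.
- wrench: Loose steel wrench, 170 mm long, lying flat. Leave it alone.
- mouse: Loose black computer mouse, 100 x 58 x 32 mm, on a green mat; origin at the centre of its underside. Leave it alone.
Not all that is in view belongs to the job. What is shaped like the carrier_a but blue, red or yellow is not meant.

How it is judged:
On the way, in this order (a step that is already met when the one before it is completed fails the run):
1. carrier_a is pressed down by the fingers in the open bay, before it has passed under the bridge (value of joint lift_a above 0.003 m and contact force between the fingers and carrier_a above 5 N and x of carrier_a in the frame of dock_a below -0.02 m), for 0.1 s.
2. carrier_a is on its way under the leaf spring, still pressed down by the fingers (value of joint lift_a above 0.003 m and contact force between the fingers and carrier_a above 5 N and x of carrier_a in the frame of dock_a between -0.01 and 0.034 m), for 0.1 s.
At the end, for the whole second after the job is handed in: carrier_a lies at rest and flat on the bed of dock_a, within 3 mm of its home place against the end stop, the leaf spring bears on its top, and the lift pad has sprung up behind it (x of carrier_a in the frame of dock_a between 0.037 and 0.043 m and z of carrier_a in the frame of dock_a between 0.01 and 0.014 m and angle between carrier_a's own z axis and vertical below 0.03 rad and value of joint leaf_a above 0.05 rad and value of joint lift_a below 0.0015 m and linear speed of carrier_a below 0.01 m/s); the robot touches nothing.
It fails at once if carrier_a is lifted (12 mm or more above where it stood) or tipped (z of carrier_a in the frame of dock_a above 0.03 m or angle between carrier_a's own z axis and vertical above 0.25 rad).
It fails at once if the loaded carrier_b is moved by more than 8 mm (distance of carrier_b from where it was at the start of the episode above 0.008 m).
It fails at once if another thing on the bench is moved by more than 20 mm (distance of any of gasket, flange, bottle, wafer_jar, wrench, mouse from where it was at the start of the episode above 0.02 m).
It also fails if it takes over 35 s, if anything falls off the work surface, if the arm or the gripper's body presses on something with over 40 N, if the wrist force passes 120 N, or if a joint passes its speed limit or range.

## Robot

A 6-joint arm with a two-finger parallel gripper is mounted at the origin on the work surface. World frame = base frame: x ahead of the robot, y to its left, z up, the work surface at z = 0. Lengths are in m, angles in rad, forces in N, time in s.
With the tool pointing down it reaches from about 0.225 to 0.875 m from the base axis. Payload 3.4 kg.
Tool frame: the origin (TCP) lies between the finger pads; the fingertips stand 11 mm ahead of it and the grasp point (between the pads) lies 8 mm behind it; z points along the fingers, y is the line along which they close (so a half turn about z gives the same grasp; the last joint's range is limited). The gripper opens to 85 mm and grips with 20 to 120 N. Pads are 22 mm wide; open, the fingers measure 114 mm over their backs; the gripper's body (76 mm by 85 mm) begins 54 mm behind the grasp point. The pads swing forward as they close: fully open they stand 13 mm farther back than shut.
Start: joints at [1.216, 0.276, 1.505, -0, 1.361, -0.121], TCP at [0.133, 0.559, 0.242] pointing down, gripper open.
Joint ranges: [-2.89, 2.89], [-0.75, 2.08], [0.22, 2.7], [-1.18, 4.32], [0.11, 2.71], [-2.7, 2.7]. Speed limits (rad/s): [2.57, 2.57, 3.14, 3.14, 3.14, 3.14].

## Interface

Orientations are given as a unit quaternion [w, x, y, z].
In Python, from rig import sensors, eyes, manip gives the robot as it stands.
- The arm moves only by the tool drive_tool, never from a script. Its argument "deltas" is a list of rows, each an object with "linear": the shift along the world's x, y, z in mm, a list of three; "twist": the turn about the world's z in degrees; "claw": the opening, from 0 (shut) to 1 (fully open). In form: [{"linear": [tx, ty, tz], "twist": twist, "claw": claw}, ...]. A call has 1 to 12 rows; each row is the pose to reach, as a shift and turn from the pose commanded when the call began; what a row does not reach only later rows make up. A row lasts 1/12 s, in which the tool goes at most 41.7 mm and 7.16 degrees, less where a joint would pass 70% of its speed; a pose out of reach is approached as far as the arm can. A call with a gripper value outside its range is refused whole. The fingers move at their own pace and stop on an object; "squeeze" is the grip in N (left out, the last holds). Time passes only in rows, so rows that repeat a pose let the fingers close. It gives the time, the measured TCP pose, the force, the opening and the grip force at its end, in the units of the state.
- sensors.get_state(): the state, without advancing time (a new reading comes with each control period).
- eyes.get_image(name): name is "scene" or "top"; returns the picture (384x512x3 uint8, red, green, blue); there is no depth.
- eyes.camera_model(name): a dict with "intrinsics" (3x3 intrinsics, pixels), "dist" ([k1, k2, p1, p2, k3] as OpenCV has them; the pictures are not rectified), "R" (3x3) and "t" (3): a world point X has camera coordinates R X + t. Camera axes: x right, y down, z forward; pixel columns grow to the right and rows downward; lengths in m; the calibration is good to about 2 mm. A picture is of the moment at which its call begins. camera_model takes no time and is no camera call.
- manip.sign_off(): hands the job in; it is judged then, once.
The state is a dict: "clock": time; "qpos": joint angles; "qd": joint speeds; "effort": joint torques, N m; "position": TCP position; "ee_rot": TCP orientation; "contact_force": force on the tool from outside, world axes, zero at the start; "moment": the same for the moment, N m; "width": finger opening in m; "gripper_force": force on a finger pad.
Only numpy, scipy, OpenCV 4.12 (cv2) and the standard library are available. Lean on these libraries where they do the work, as an engineer would, in place of code of your own. Each camera call takes 0.05 s, during which the arm holds its last target. There are 200 camera calls.

## Working session

There is one attempt and no reset: what is moved stays moved. The work goes in short steps, Python scripts to look and compute and a tool call to move; the robot and the scene stay as the last step left them, time stands still between calls to the robot, and variables do not carry over. Pictures are saved under pics/ and viewed, at most 10 in all, crops included, and the job is handed in when it is done.

Besides the shell and the picture viewer there is one more tool, called after "Call:" in YAML: its name, and indented under it one key for each argument. drive_tool: Moves the arm, as the interface text tells. Its arguments: {"type":"object","properties":{"deltas":{"type":"array","items":{"type":"object","properties":{"linear":{"type":"array","items":{"type":"number"}},"twist":{"type":"number"},"claw":{"type":"number"}}}},"squeeze":{"type":"number"}},"required":["deltas"]}

```bash
mkdir -p pics; python3 - <<'E'
from rig import sensors, eyes
import cv2,numpy as np
for n in("scene","top"):
    cv2.imwrite(f"pics/{n}0.png",eyes.get_image(n)[:,:,::-1])
    m=eyes.camera_model(n);print(n,np.round(m["intrinsics"],1).tolist(),m["dist"],"C",np.round(-np.array(m["R"]).T@m["t"],3),np.round(m["R"],2).tolist())
s=sensors.get_state();print(s)
E
```

```text
scene [[423.4, 0.0, 255.0], [0.0, 423.4, 190.0], [0.0, 0.0, 1.0]] [-0.04689769  0.          0.          0.          0.        ] C [ 1.136 -0.232  0.989] [[0.32, 0.95, -0.01], [0.78, -0.27, -0.56], [-0.53, 0.18, -0.83]]
top [[353.1, 0.0, 251.3], [0.0, 353.1, 189.3], [0.0, 0.0, 1.0]] [-0.05299299  0.          0.          0.          0.        ] C [ 0.377 -0.034  1.067] [[-0.0, -1.0, 0.02], [-0.99, 0.0, -0.14], [0.14, -0.02, -0.99]]
{'clock': 0.1, 'qpos': array([ 1.21604862e+00,  2.76518158e-01,  1.50601563e+00, -3.60274798e-05,
        1.36073007e+00, -1.20991206e-01]), 'qd': array([-2.09679857e-03,  6.61461559e-04, -3.51213559e-03,  2.35371087e-04,
       -5.83683350e-05,  1.45249791e-04]), 'effort': array([ 9.77571763e-04, -4.17699623e+01, -2.46405369e+01, -2.54118377e-04,
        5.78849518e-03, -4.61842532e-06]), 'position': array([0.13303724, 0.55891459, 0.24153034]), 'ee_rot': array([-1.79776253e-04,  1.16608545e-01,  9.93177602e-01, -8.16222970e-04]), 'contact_force': array([-0.36213528,  0.14052253, -0.28030965]), 'moment': array([-0.02383599,  0.00349812, -0.00705835]), 'gripper_force': 0.0, 'width': 0.0852303028293268}
```

View pics/scene0.png

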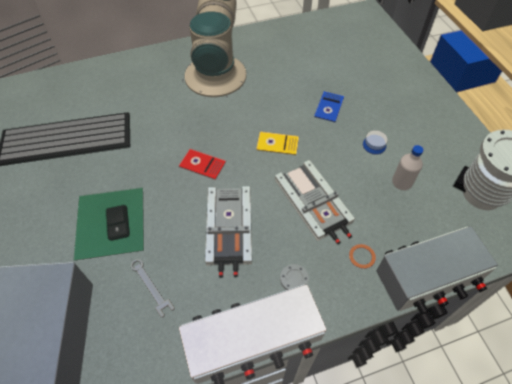

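View pics/top0.png

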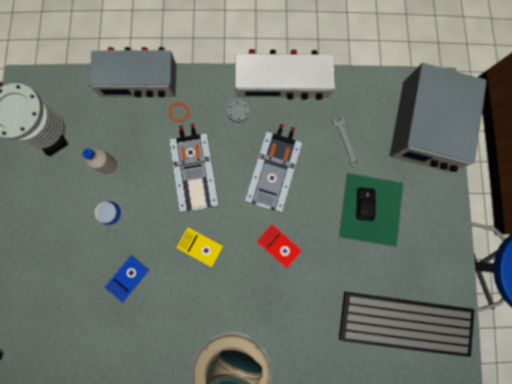

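The scene picture shows two docks. In the one at scene (229,225) / top (273,170), a grey plate with a disc fills the open bay. In the one at scene (315,198) / top (193,170), the white pad is bare, so that carrier is already home.

Things that could be taken for carrier_a, by top pixel:
- plate in the right dock (273,175): chosen
- loaded carrier_b (193,155)
- decoys: red (279,246), yellow (200,247), blue (127,278)

I'll check the choice with a close crop.

```bash
python3 - <<'E'
import cv2,numpy as np
a=cv2.imread("pics/top0.png")[115:220,235:315];b=cv2.imread("pics/scene0.png")[175:285,190:270]
f=lambda i:cv2.resize(i,(400,560),interpolation=cv2.INTER_CUBIC)
cv2.imwrite("pics/crop0.png",np.hstack([f(a),f(b)]))
E
```

```text
(no output)
```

View pics/crop0.png

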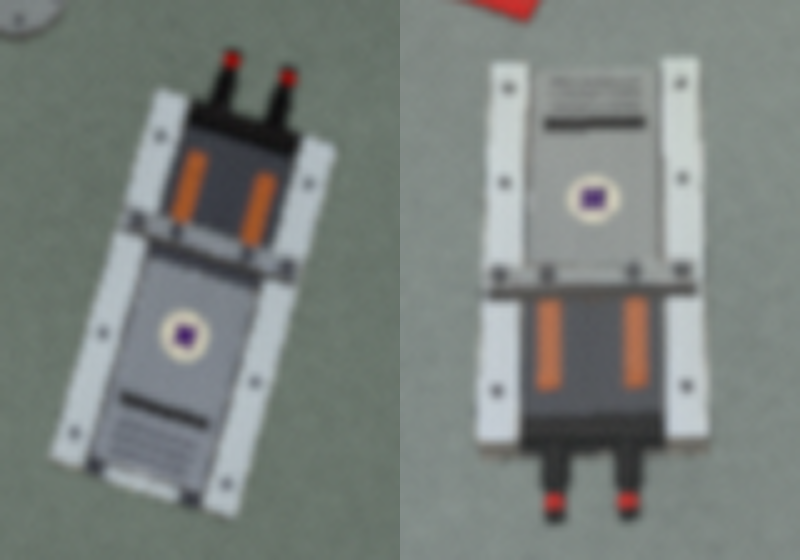

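Purple sample on a white disc, three lines and a ridge at the rear: this is carrier_a, in the right-hand dock of the top view. In the left crop the ridge is at about (165,410), the disc at (185,335) and the bridge at (215,245). Next I measure it.

```bash
cat > h.py <<'E'
import numpy as np,cv2
from rig import eyes,sensors
M={n:eyes.camera_model(n) for n in("scene","top")}
def rays(n,px):
    m=M[n];R=np.array(m["R"]);u=cv2.undistortPoints(np.float64(px).reshape(-1,1,2),np.array(m["intrinsics"]),np.array(m["dist"]))[:,0]
    return -R.T@np.array(m["t"]),np.c_[u,np.ones(len(u))]@R
def plane(n,px,z):
    c,d=rays(n,px);return c+d*((z-c[2])/d[:,2])[:,None]
def tri(p,q):
    c1,d1=rays("top",p);c2,d2=rays("scene",q);d1=d1[0];d2=d2[0]
    s=np.linalg.lstsq(np.c_[d1,-d2],c2-c1,rcond=None)[0];a,b=c1+s[0]*d1,c2+s[1]*d2
    return (a+b)/2,np.linalg.norm(a-b)
def comps(mask,amin):
    n,l,st,ce=cv2.connectedComponentsWithStats(mask.astype(np.uint8));return [(st[i,4],ce[i],l==i) for i in range(1,n) if st[i,4]>=amin]
E
python3 - <<'E'
from h import *
I={"top":cv2.imread("pics/top0.png"),"scene":cv2.imread("pics/scene0.png")}
B={"top":(235,115,315,220),"scene":(190,175,270,285)};K=8
pur={};rid={}
for n in I:
    x0,y0,x1,y1=B[n];c=cv2.resize(I[n][y0:y1,x0:x1],None,fx=K,fy=K,interpolation=cv2.INTER_CUBIC)
    hsv=cv2.cvtColor(c,cv2.COLOR_BGR2HSV).astype(int);H,S,V=hsv[...,0],hsv[...,1],hsv[...,2]
    full=lambda p:(np.array(p)+.5)/K-.5+[x0,y0]
    for nm,m,a in(("purple",(H>115)&(H<150)&(S>70),100),("dark",(V<75),250),("white",(V>(165 if n=="top" else 175))&(S<45),1500)):
        for ar,ce,l in comps(m,a):
            if nm=="white":
                yx=np.argwhere(l)[:,::-1];w=plane(n,full(yx),.024)[:,:2].astype(np.float32);r=cv2.minAreaRect(w*1000);print(n,nm,ar,full(ce).round(1),"rect",np.round(r[0],1),np.round(r[1],1),round(r[2],2))
                np.save(f"/tmp/{n}_{int(ar)}.npy",w)
            else: print(n,nm,ar,full(ce).round(2),plane(n,full(ce),.026)[0].round(4))
E
```

```text
top purple 465 [271.58 177.49] [ 0.5651 -0.1214  0.026 ]
top dark 25017 [282.08 142.33] [ 0.6742 -0.1549  0.026 ]
top dark 3199 [275.76 163.62] [ 0.6077 -0.1346  0.026 ]
top dark 1297 [266.96 191.48] [ 0.5227 -0.1071  0.026 ]
top white 7142 [265.7 143.1] rect [ 672.8 -105.1] [18.2 69.3] 72.76
top white 7361 [295.5 152. ] rect [ 644.8 -195.8] [18.  69.4] 72.53
top white 15750 [254.3 179.8] rect [558.4 -69.7] [ 19.1 133.5] 72.67
top white 15691 [284.6 189. ] rect [ 530.6 -160.2] [ 18.9 132.8] 72.67
top white 3066 [271.4 177.5] rect [ 565.3 -121.1] [28.8 27. ] 44.19
top white 1507 [262.7 205.1] rect [482.3 -94.5] [39.   7.2] 75.79
scene purple 493 [228.23 213.49] [ 0.5639 -0.1194  0.026 ]
scene dark 964 [228.45 198.74] [ 0.5194 -0.1055  0.026 ]
scene dark 18052 [228.04 261.49] [ 0.6962 -0.1597  0.026 ]
scene white 17310 [246.1 206.1] rect [555.2 -66.7] [ 20.9 130.4] 73.44
scene white 16916 [210.7 207.4] rect [ 525.9 -157.4] [ 20.4 126.2] 72.61
scene white 3143 [228.2 213.6] rect [ 562.7 -119.2] [28.3 27.4] 30.16
scene white 11762 [246.8 246.9] rect [ 670.8 -102.1] [19.2 75. ] 72.14
scene white 12059 [209.1 247.7] rect [ 642.2 -193.9] [19.9 75.4] 74.39
```

```bash
python3 - <<'E'
from h import *
for n,p,q in(("ridge",(266.96,191.48),(228.45,198.74)),("purple",(271.58,177.49),(228.23,213.49))):
    print(n,tri([p],[q]))
a=np.radians(-17.3);ex=np.array([np.cos(a),np.sin(a)])
r=tri([(266.96,191.48)],[(228.45,198.74)])[0][:2]
t=r-.017*ex;print("ridge->press point",t,"shift mm",(t-sensors.get_state()["position"][:2])*1000)
E
```

```text
ridge (array([ 0.52218868, -0.10637981,  0.03048845]), np.float64(0.0007262093433481469))
purple (array([ 0.56493073, -0.12043616,  0.02812027]), np.float64(0.001597376689376738))
ridge->press point [ 0.50595775 -0.10132444] shift mm [ 372.92051485 -660.23902698]
```

Call:
drive_tool:
  deltas:
    - {"linear":[40,-70,0],"twist":-4,"claw":0}
    - {"linear":[80,-140,0],"twist":-4,"claw":0}
    - {"linear":[120,-210,0],"twist":-4,"claw":0}
    - {"linear":[160,-283,0],"twist":-4,"claw":0}
    - {"linear":[200,-354,0],"twist":-4,"claw":0}
    - {"linear":[240,-425,0],"twist":-4,"claw":0}
    - {"linear":[280,-496,0],"twist":-4,"claw":0}
    - {"linear":[320,-567,0],"twist":-4,"claw":0}
    - {"linear":[350,-620,0],"twist":-4,"claw":0}
    - {"linear":[373,-660,0],"twist":-4,"claw":0}
    - {"linear":[373,-660,0],"twist":-4,"claw":0}
    - {"linear":[373,-660,0],"twist":-4,"claw":0}

```text
clock: 1.1
position: [0.3795, 0.1222, 0.2423]
ee_rot: [0.0, 0.151, 0.988, 0.0]
contact_force: [0.7, 0.4, -0.7]
width: 0.0002
gripper_force: 0.0
```

Call:
drive_tool:
  deltas:
    - {"linear":[126.5,-223.5,0],"twist":0,"claw":0}
    - {"linear":[126.5,-223.5,0],"twist":0,"claw":0}
    - {"linear":[126.5,-223.5,0],"twist":0,"claw":0}
    - {"linear":[126.5,-223.5,0],"twist":0,"claw":0}
    - {"linear":[126.5,-223.5,0],"twist":0,"claw":0}
    - {"linear":[126.5,-223.5,0],"twist":0,"claw":0}
    - {"linear":[126.5,-223.5,0],"twist":0,"claw":0}
    - {"linear":[126.5,-223.5,-50],"twist":0,"claw":0}
    - {"linear":[126.5,-223.5,-100],"twist":0,"claw":0}
    - {"linear":[126.5,-223.5,-140],"twist":0,"claw":0}
    - {"linear":[126.5,-223.5,-185],"twist":0,"claw":0}
    - {"linear":[126.5,-223.5,-185],"twist":0,"claw":0}

```text
clock: 2.1
position: [0.5018, -0.0979, 0.0525]
ee_rot: [-0.004, 0.151, 0.988, 0.001]
contact_force: [-1.1, -0.1, -0.5]
width: -0.0001
gripper_force: 0.0
```

```bash
python3 - <<'E'
from h import *
a=eyes.get_image("top")[105:225,225:325,::-1];b=eyes.get_image("scene")[165:285,180:280,::-1]
f=lambda i:cv2.resize(i,(400,480),interpolation=cv2.INTER_CUBIC)
cv2.imwrite("pics/c1.png",np.hstack([f(a),f(b)]));print(sensors.get_state()["position"],sensors.get_state()["contact_force"])
E
```

```text
[ 0.50214191 -0.09795338  0.05353791] [-0.94019357 -0.34752146 -0.02346123]
```

View pics/c1.png

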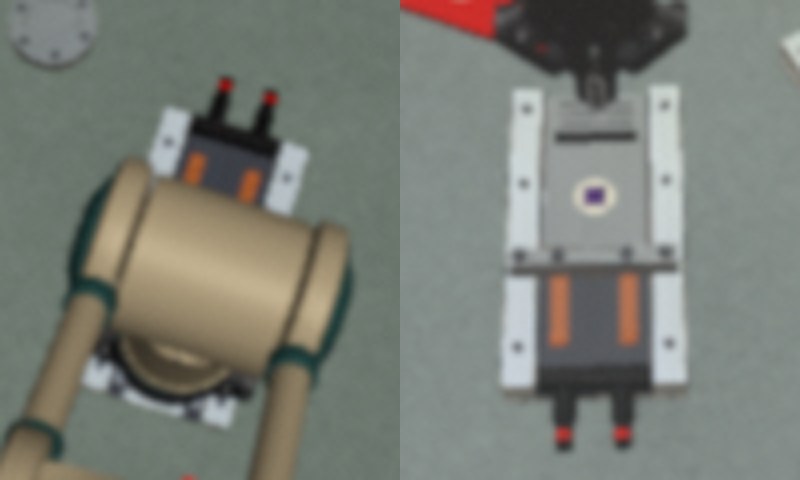

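The top view is blocked by the arm. The scene half shows the shut fingertips at about (596,95), in line with the ridge (597,137) and above the rest. The tool is about 4 mm too far back, so I shift it forward and lower it.

Call:
drive_tool:
  deltas:
    - {"linear":[4,-3,-4],"claw":0,"twist":0}
    - {"linear":[4,-3,-8],"claw":0,"twist":0}
    - {"linear":[4,-3,-11],"claw":0,"twist":0}
    - {"linear":[4,-3,-13],"claw":0,"twist":0}
    - {"linear":[4,-3,-13],"claw":0,"twist":0}
    - {"linear":[4,-3,-13],"claw":0,"twist":0}

```text
clock: 2.7
position: [0.5101, -0.1024, 0.045]
ee_rot: [0.001, 0.151, 0.989, -0.0]
contact_force: [0.6, 0.9, 0.1]
width: -0.0001
gripper_force: 0.0
```

Call:
drive_tool:
  deltas:
    - {"linear":[-4,3,-2],"claw":0,"twist":0}
    - {"linear":[-4,3,-4],"claw":0,"twist":0}
    - {"linear":[-4,3,-6],"claw":0,"twist":0}
    - {"linear":[-4,3,-6],"claw":0,"twist":0}
    - {"linear":[-4,3,-6],"claw":0,"twist":0}
    - {"linear":[-4,3,-6],"claw":0,"twist":0}

```text
clock: 3.2
position: [0.5059, -0.0994, 0.0383]
ee_rot: [0.0, 0.151, 0.989, 0.0]
contact_force: [0.6, 0.1, 0.3]
width: 0.0
gripper_force: 0.0
```

Call:
drive_tool:
  deltas:
    - {"linear":[0,0,-1],"claw":0,"twist":0}
    - {"linear":[0,0,-2],"claw":0,"twist":0}
    - {"linear":[0,0,-3],"claw":0,"twist":0}
    - {"linear":[0,0,-3],"claw":0,"twist":0}
    - {"linear":[0,0,-3],"claw":0,"twist":0}

```text
clock: 3.62
position: [0.506, -0.0995, 0.0356]
ee_rot: [0.0, 0.151, 0.989, -0.0]
contact_force: [-0.3, 0.0, 4.7]
width: 0.0003
gripper_force: 2.4
```

Call:
drive_tool:
  deltas:
    - {"linear":[0,-1,-1],"claw":0,"twist":0}
    - {"linear":[0,-1,-2],"claw":0,"twist":0}
    - {"linear":[0,-1,-3],"claw":0,"twist":0}
    - {"linear":[0,-1,-4],"claw":0,"twist":0}
    - {"linear":[0,-1,-5],"claw":0,"twist":0}
    - {"linear":[0,-1,-6],"claw":0,"twist":0}
    - {"linear":[0,-1,-6],"claw":0,"twist":0}

```text
clock: 4.2
position: [0.5061, -0.1001, 0.031]
ee_rot: [0.0, 0.151, 0.988, 0.0]
contact_force: [-3.7, 2.4, 16.0]
width: -0.0004
gripper_force: 8.1
```

Call:
drive_tool:
  deltas:
    - {"linear":[0,0,-1],"claw":0,"twist":0}
    - {"linear":[0,0,-2],"claw":0,"twist":0}
    - {"linear":[0,0,-2],"claw":0,"twist":0}
    - {"linear":[0,0,-2],"claw":0,"twist":0}

```text
clock: 4.53
position: [0.506, -0.1, 0.0309]
ee_rot: [0.001, 0.151, 0.988, 0.0]
contact_force: [-7.6, 4.2, 31.0]
width: -0.0001
gripper_force: 15.7
```

Call:
drive_tool:
  deltas:
    - {"linear":[2,-0.6,0],"claw":0,"twist":0}
    - {"linear":[4,-1.2,0],"claw":0,"twist":0}
    - {"linear":[6,-1.9,0],"claw":0,"twist":0}
    - {"linear":[8,-2.5,0],"claw":0,"twist":0}
    - {"linear":[10,-3.1,0],"claw":0,"twist":0}
    - {"linear":[12,-3.7,0],"claw":0,"twist":0}
    - {"linear":[14,-4.4,0],"claw":0,"twist":0}
    - {"linear":[16,-5,0],"claw":0,"twist":0}

```text
clock: 5.2
position: [0.5183, -0.104, 0.0309]
ee_rot: [-0.003, 0.151, 0.989, 0.001]
contact_force: [-12.4, 3.1, 37.0]
width: -0.0002
gripper_force: 18.6
```

Call:
drive_tool:
  deltas:
    - {"linear":[3,-0.9,0],"claw":0,"twist":0}
    - {"linear":[6,-1.9,0],"claw":0,"twist":0}
    - {"linear":[9,-2.8,0],"claw":0,"twist":0}
    - {"linear":[12,-3.7,0],"claw":0,"twist":0}
    - {"linear":[15,-4.7,0],"claw":0,"twist":0}
    - {"linear":[18,-5.6,0],"claw":0,"twist":0}
    - {"linear":[21,-6.5,0],"claw":0,"twist":0}
    - {"linear":[24,-7.5,0],"claw":0,"twist":0}

```text
clock: 5.87
position: [0.5428, -0.1117, 0.0309]
ee_rot: [-0.003, 0.151, 0.989, 0.0]
contact_force: [-11.1, 3.4, 32.8]
width: -0.0002
gripper_force: 16.7
```

```bash
python3 - <<'E'
from h import *
b=eyes.get_image("scene")[165:285,180:280,::-1]
cv2.imwrite("pics/c2.png",cv2.resize(b,(500,600),interpolation=cv2.INTER_CUBIC));print(sensors.get_state()["position"],sensors.get_state()["contact_force"])
E
```

```text
[ 0.54397403 -0.11213393  0.03092656] [-9.81120147  3.76971821 30.96650895]
```

View pics/c2.png

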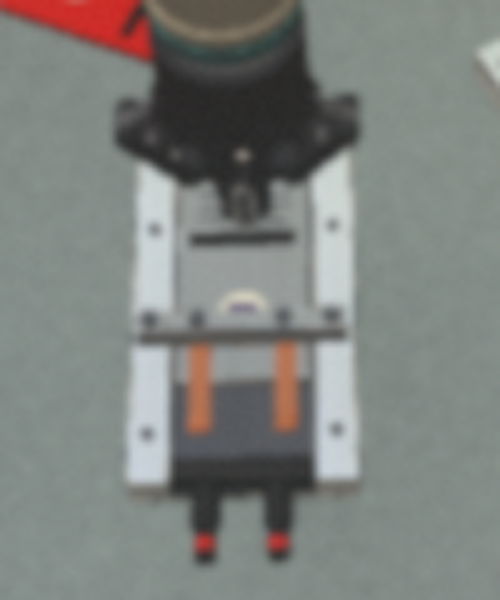

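The front edge has passed under the bridge (crop row 382, leaf tips at about row 430) and the carrier lies flat. I keep pushing.

Call:
drive_tool:
  deltas:
    - {"linear":[3,-0.9,0],"claw":0,"twist":0}
    - {"linear":[6,-1.9,0],"claw":0,"twist":0}
    - {"linear":[9,-2.8,0],"claw":0,"twist":0}
    - {"linear":[12,-3.7,0],"claw":0,"twist":0}
    - {"linear":[15,-4.7,0],"claw":0,"twist":0}
    - {"linear":[18,-5.6,0],"claw":0,"twist":0}
    - {"linear":[21,-6.5,0],"claw":0,"twist":0}
    - {"linear":[24,-7.5,0],"claw":0,"twist":0}

```text
clock: 6.58
position: [0.5632, -0.118, 0.0309]
ee_rot: [-0.006, 0.151, 0.989, 0.001]
contact_force: [-19.1, 5.8, 38.1]
width: 0.0002
gripper_force: 19.3
```

Call:
drive_tool:
  deltas:
    - {"linear":[2,-0.6,0],"claw":0,"twist":0}
    - {"linear":[4,-1.2,0],"claw":0,"twist":0}
    - {"linear":[6,-1.9,0],"claw":0,"twist":0}
    - {"linear":[8,-2.5,0],"claw":0,"twist":0}
    - {"linear":[10,-3.1,0],"claw":0,"twist":0}
    - {"linear":[10,-3.1,0],"claw":0,"twist":0}

```text
clock: 7.08
position: [0.5744, -0.1215, 0.0309]
ee_rot: [-0.005, 0.151, 0.989, 0.001]
contact_force: [-15.9, 4.8, 35.2]
width: -0.0002
gripper_force: 17.6
```

```bash
python3 - <<'E'
from h import *
b=eyes.get_image("scene")[165:285,180:280,::-1]
cv2.imwrite("pics/c3.png",cv2.resize(b,(500,600),interpolation=cv2.INTER_CUBIC));print(sensors.get_state()["position"],sensors.get_state()["contact_force"])
E
```

```text
[ 0.57441513 -0.12150915  0.03091328] [-16.46013816   4.80506226  35.68238484]
```

View pics/c3.png

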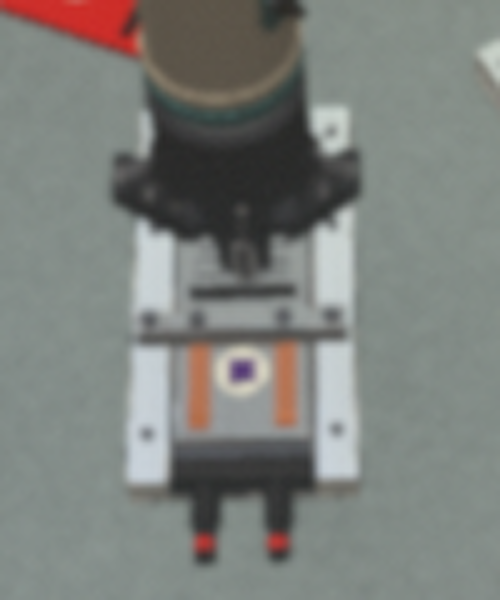

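The carrier is under the leaf tines, front edge at row 438 and the stop face at about 457, so roughly 13 mm remain. I push to the stop.

Call:
drive_tool:
  deltas:
    - {"linear":[2,-0.6,0],"claw":0,"twist":0}
    - {"linear":[4,-1.2,0],"claw":0,"twist":0}
    - {"linear":[6,-1.9,0],"claw":0,"twist":0}
    - {"linear":[8,-2.5,0],"claw":0,"twist":0}
    - {"linear":[10,-3.1,0],"claw":0,"twist":0}
    - {"linear":[10,-3.1,0],"claw":0,"twist":0}

```text
clock: 7.63
position: [0.5846, -0.1247, 0.0309]
ee_rot: [-0.005, 0.151, 0.989, 0.001]
contact_force: [-15.7, 4.8, 33.5]
width: 0.0001
gripper_force: 16.9
```

Call:
drive_tool:
  deltas:
    - {"linear":[1,-0.3,0],"claw":0,"twist":0}
    - {"linear":[2,-0.6,0],"claw":0,"twist":0}
    - {"linear":[3,-0.9,0],"claw":0,"twist":0}
    - {"linear":[4,-1.2,0],"claw":0,"twist":0}
    - {"linear":[4,-1.2,0],"claw":0,"twist":0}

```text
clock: 8.05
position: [0.5907, -0.1266, 0.0309]
ee_rot: [-0.003, 0.151, 0.989, 0.0]
contact_force: [-11.8, 3.9, 29.2]
width: 0.0006
gripper_force: 14.9
```

```bash
python3 - <<'E'
from h import *
b=eyes.get_image("scene")[165:285,180:280,::-1]
cv2.imwrite("pics/c4.png",cv2.resize(b,(500,600),interpolation=cv2.INTER_CUBIC));print(sensors.get_state()["position"],sensors.get_state()["contact_force"])
E
```

```text
[ 0.59073702 -0.12659248  0.03092569] [-10.36799119   3.18142204  28.93355568]
```

View pics/c4.png

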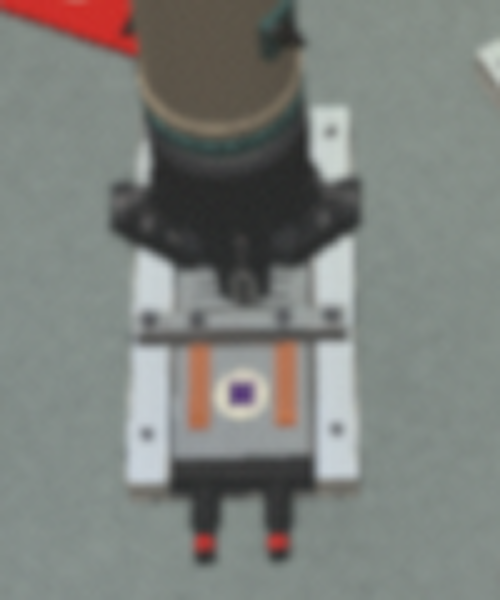

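The front edge is now at row 458, at or almost at the stop. I push a little more and watch for the force to rise.

Call:
drive_tool:
  deltas:
    - {"linear":[1,-0.3,0],"claw":0,"twist":0}
    - {"linear":[2,-0.6,0],"claw":0,"twist":0}
    - {"linear":[3,-0.9,0],"claw":0,"twist":0}
    - {"linear":[3,-0.9,0],"claw":0,"twist":0}
    - {"linear":[3,-0.9,0],"claw":0,"twist":0}

```text
clock: 8.52
position: [0.5909, -0.1266, 0.0309]
ee_rot: [-0.006, 0.151, 0.989, 0.001]
contact_force: [-16.4, 4.6, 34.1]
width: -0.0
gripper_force: 17.8
```

Call:
drive_tool:
  deltas:
    - {"linear":[1,-0.3,0],"claw":0,"twist":0}
    - {"linear":[2,-0.6,0],"claw":0,"twist":0}
    - {"linear":[3,-0.9,0],"claw":0,"twist":0}
    - {"linear":[4,-1.2,0],"claw":0,"twist":0}
    - {"linear":[4,-1.2,0],"claw":0,"twist":0}

```text
clock: 8.93
position: [0.591, -0.1267, 0.0309]
ee_rot: [-0.01, 0.151, 0.989, 0.001]
contact_force: [-22.8, 6.5, 40.1]
width: 0.0
gripper_force: 21.6
```

The carrier is against the stop: 7 mm of command gave 0.3 mm of motion while the force rose. I ease the push and lift clear.

Call:
drive_tool:
  deltas:
    - {"linear":[-3,0.9,0],"claw":0,"twist":0}
    - {"linear":[-6,1.9,0],"claw":0,"twist":0}
    - {"linear":[-8,2.5,1],"claw":0,"twist":0}
    - {"linear":[-9,2.8,3],"claw":0,"twist":0}
    - {"linear":[-9,2.8,6],"claw":0,"twist":0}
    - {"linear":[-9,2.8,12],"claw":0,"twist":0}
    - {"linear":[-9,2.8,30],"claw":0,"twist":0}
    - {"linear":[-15,5,60],"claw":0,"twist":0}
    - {"linear":[-40,12,100],"claw":0,"twist":0}
    - {"linear":[-80,24,140],"claw":0,"twist":0}
    - {"linear":[-120,36,180],"claw":0,"twist":0}
    - {"linear":[-160,48,200],"claw":0,"twist":0}

```text
clock: 9.93
position: [0.4748, -0.0922, 0.206]
ee_rot: [0.002, 0.151, 0.988, -0.0]
contact_force: [-0.2, -0.3, -0.4]
width: 0.0003
gripper_force: 0.0
```

Call:
drive_tool:
  deltas:
    - {"linear":[-40,40,0],"claw":0,"twist":0}
    - {"linear":[-80,80,0],"claw":0,"twist":0}
    - {"linear":[-120,120,0],"claw":0,"twist":0}
    - {"linear":[-150,160,0],"claw":0,"twist":0}
    - {"linear":[-170,200,0],"claw":0,"twist":0}
    - {"linear":[-190,240,0],"claw":0,"twist":0}
    - {"linear":[-200,280,0],"claw":0,"twist":0}
    - {"linear":[-210,320,0],"claw":0,"twist":0}
    - {"linear":[-210,320,0],"claw":0,"twist":0}
    - {"linear":[-210,320,0],"claw":0,"twist":0}
    - {"linear":[-210,320,0],"claw":0,"twist":0}
    - {"linear":[-210,320,0],"claw":0,"twist":0}

```text
clock: 10.93
position: [0.264, 0.2287, 0.204]
ee_rot: [0.0, 0.15, 0.989, -0.0]
contact_force: [0.4, -0.9, -0.4]
width: 0.0002
gripper_force: 0.0
```

```bash
python3 - <<'E'
from h import *
a=eyes.get_image("top")[115:220,155:315,::-1];b=eyes.get_image("scene")[165:285,180:280,::-1]
cv2.imwrite("pics/c5.png",np.hstack([cv2.resize(a,(480,360),interpolation=cv2.INTER_CUBIC),cv2.resize(b,(300,360),interpolation=cv2.INTER_CUBIC)]));print(sensors.get_state()["position"],sensors.get_state()["contact_force"])
E
```

```text
[0.26440227 0.22749496 0.2039132 ] [-0.49718941  0.25656645 -0.2968314 ]
```

View pics/c5.png

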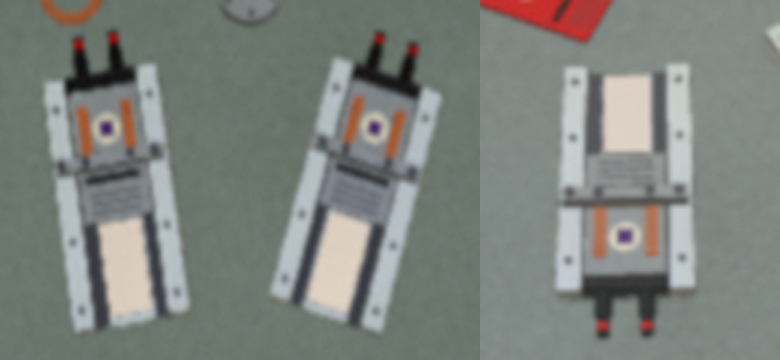

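In both crops dock_a now looks just like the loaded dock_b: carrier at the stop, bare white pad behind it (top-crop pad centre about (338,262)). One quick numeric comparison with dock_b before I hand in.

```bash
python3 - <<'E'
from h import *
for n,bx in(("top",{"a":(235,115,315,220),"b":(160,115,225,220)}),("scene",{"a":(190,175,270,285),"b":(272,150,360,250)})):
  im=eyes.get_image(n)[:,:,::-1]
  for k,(x0,y0,x1,y1) in bx.items():
    h=cv2.cvtColor(cv2.resize(im[y0:y1,x0:x1],None,fx=8,fy=8,interpolation=cv2.INTER_CUBIC),cv2.COLOR_BGR2HSV).astype(int);H,S,V=h[...,0],h[...,1],h[...,2]
    f=lambda m,z,a:[plane(n,[(np.array(c)+.5)/8-.5+[x0,y0]],z)[0][:2] for ar,c,l in sorted(comps(m,a),key=lambda t:-t[0])]
    p=f((H>115)&(H<150)&(S>70),.022,100)[0]
    pad=f((H>5)&(H<25)&(S>20)&(S<70)&(V>190),.018,3000)[0]
    r=f(((H<6)|(H>172))&(S>130)&(V>90),.02,80)[:2]
    print(n,k,"purple-pins",np.linalg.norm(p-np.mean(r,0))*1000,"pad-purple mm",np.linalg.norm(p-pad)*1000)
E
```

```text
top a purple-pins 81.80483761003231 pad-purple mm 125.68264759506229
top b purple-pins 81.95569512702605 pad-purple mm 125.50589785628463
scene a purple-pins 75.20408359882954 pad-purple mm 125.77875299436478
scene b purple-pins 81.14329733959421 pad-purple mm 124.98813904843132
```

```bash
python3 -c "
from rig import manip;print(manip.sign_off())"
```

```text
the job is handed in; nothing more can be done
None
```

I pressed carrier_a down, slid it home against the end stop, drew the arm clear and handed the job in at about 11 s. In the top view its position matches loaded dock_b to 0.2 mm and the lift pad looks sprung up behind it; the scene view's pin check on dock_a was 6 mm off, which I put down to misdetected pins. The sign-off returned no verdict.

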